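Step the bench charger up one click and start it

ROBOT

A 6-joint arm with a two-finger parallel gripper is mounted at the origin on the work surface. World frame = base frame: x ahead of the robot, y to its left, z up, the work surface at z = 0. Lengths are in mm, angles in rad, forces in N, time in s.
With the tool pointing down it reaches from about 300 to 875 mm from the base axis. Payload 6.4 kg.
Tool frame: the origin (TCP) lies midway between the tips of the shut fingers; the grasp point (between the pads) lies r.grip_point_offset behind it (r.grip_point_offset is the distance from the TCP to the grasp point, in mm); z points along the fingers, x is the direction in which the jaws open and shut, and the axes are right-handed (so a half turn about z gives the same grasp; the last joint's range is limited). The gripper opens to 88 mm and grips with 3 to 60 N. Pads are 18 mm wide; open, the fingers measure 123 mm over their backs; the gripper's body (75 mm by 187 mm) begins 45 mm behind the grasp point.
Start: joints at [1.085, 0.181, 1.607, -0, 1.354, -0.206], TCP at [158.782, 552.657, 202.914] pointing down, gripper open.
Joint ranges: [-2.99, 2.99], [-0.89, 2.07], [0.3, 2.58], [-1.14, 4.28], [0, 2.63], [-3.12, 3.12]. Speed limits (rad/s): [2.57, 2.57, 3.01, 3.14, 3.14, 3.14].

INTERFACE

Orientations are given as a unit quaternion [w, x, y, z].
In Python, from station import r gives the robot as it stands.
- The arm moves only by the tool carry_out, never from a script. Its argument "plan" is one flat list of numbers, 5 for each row, row after row: the shift along the tool's x, y, z in cm, then the turn about the tool's z in rad, then the finger opening in cm, from 0 to 8.81. A call has 1 to 20 rows; each row shifts and turns the commanded pose from where the row before left it, along the tool's axes as they then stand; what a row does not reach is not made up. A row lasts 1/8 s, in which the tool goes at most 62.5 mm and 10.7 degrees, less where a joint would pass 70% of its speed; a pose out of reach is approached as far as the arm can. A call with a gripper value outside its range is refused whole. The fingers move at their own pace and stop on an object; "force" is the grip in N (left out, the last holds). Time passes only in rows, so rows that do not move let the fingers close. It gives the time, the measured TCP pose, the force and the opening at its end, in the units of the state.
- r.get_obs(): the state, without advancing time (a new reading comes with each control period).
- r.read_camera(name): name is "side" or "top" or "wrist"; returns (picture, depth): 420x560x3 uint8, red, green, blue; 420x560 float32, mm along the optical axis (not along the pixel's ray), 0 where there is no reading.
- r.camera_params(name): a dict with "mtx" (3x3 intrinsics, pixels), "rvec" (rotation vector, rad) and "tvec" (3), from world to camera coordinates, as OpenCV has them; the wrist camera has in their place "T_tool_cam" (4x4, takes a point from camera to tool coordinates, whose origin is the TCP and whose axes are the tool frame's). Camera axes: x right, y down, z forward; pixel columns grow to the right and rows downward; lengths in mm; the calibration is good to about 2 mm. The wrist camera is an equidistant fisheye: a pixel r from the principal point sees the ray r / f radians off the axis. A picture is of the moment at which its call begins: read the wrist's pose just before it. camera_params takes no time and is no camera call.
- r.job_done(): hands the job in, once; it reports no verdict.
The state is a dict: "clock": time; "q": joint angles; "joint_vel": joint speeds; "tau": joint torques, N m; "position": TCP position; "tcp_rot": TCP orientation; "ft_force": force on the tool from outside, world axes, zero at the start; "ft_torque": the same for the moment, N m; "opening": finger opening in mm.
Only numpy, scipy, OpenCV 4.12 (cv2) and the standard library are available. Lean on these libraries where they do the work, as an engineer would, in place of code of your own. Each camera call takes 0.05 s, during which the arm holds its last target.

TASK

Set the blue bench charger one step higher and start it: with a fingertip resting on the big knurled dial, turn it clockwise (seen from above) by friction until it clicks into the next position, one click and no further. Only then push the round start button fully down with a fingertip and let it come back up. Use the fingers only, do not pull the dial up or pick anything up, and leave the cap, the can, the tape roll and the screwdriver where they are.

Things in the scene. Friction and masses are not known exactly. Their poses are not given: they have to be found in the camera images.
- charger: Blue enamelled bench charger, fixed to the bench: a box 230 (its x) by 330 (its y) mm, flat top at z = 100 mm. Origin: centre of its underside, on the bench. Its x points to the rear side, its y to the side where the dial is. It stands anywhere about the middle of the bench, turned up to about 30 degrees either way.
- dial_top (a point): Centre of the flat plain top of the dial: a black disc 94 mm across, 22 mm thick, fine ribs on its rim, a white pointer line on top, vertical axis; too wide to grip. Charger frame: x -35, y +68 mm; top about 133 mm above the bench. Sinks with the dial, does not turn with it. Friction coefficient with a finger about 0.5.
- dial (a joint): Dial angle, rad, growing clockwise seen from above. Five click positions at -0.70, 0, 0.70, 1.40, 2.10, a white bar on the deck for each. It starts at the second (0 within 0.06): the next is 0.70. The summit between two positions lies midway (0.35) and takes about 0.05 N m to pass; let go beyond it, the dial falls into the next position by itself. All clicks are alike.
- dial_sink (a joint): How far the dial is pressed down, m: 0 at rest (within 1 mm), 0.008 at its stop; negative when pulled up. Sprung, about 1.3 N per mm: 10 N at the stop. Pressing it 4 to 7 mm at 25 to 35 mm from its axis gives enough grip to turn it.
- start_top (a point): Centre of the top face of the start button: a grey round push button 32 mm across in a low round grey housing, on the same deck as the dial; charger frame x -35, y -95 mm. Its top stands 123 mm above the bench, 10 mm proud of the housing.
- start (a joint): How far the start button is pressed, m: 0 up, 0.006 fully down; sprung: it begins to move at 1.5 N, fully down takes 5 N.
- cap: Red spray-can cap, 52 mm across, 34 mm high, standing loose on the rear half of the charger's top behind the dial. Origin: centre of its underside. Bystander.
- can: Spray can, orange with a bare metal top, 58 mm across, 200 mm high, standing on the bench beside the charger on the dial's side. Origin: centre of its underside. Bystander.
- tape: Roll of brown packing tape, 100 mm across, 50 mm high, lying flat on the bench beside the charger on the button's side. Origin: centre of its underside. Bystander.
- driver: Screwdriver with yellow handle, 200 mm long, lying on the bench in front of the charger. Origin: middle of its length, on the bench. Bystander.

How it is judged (in metres and radians):
On the way, in this order (a step that is already met when the one before it is completed fails the run):
1. the dial has clicked into the next position clockwise (value of joint dial between 0.6 and 0.8 rad), for 0.2 s.
2. the start button is pushed fully down (value of joint start above 0.0048 m), for 0.05 s.
At the end, for the whole second after the job is handed in: The dial rests in the next position (0.70 rad within 0.1) and is back up, the start button has been pushed down (past 4.8 of its 6 mm) after that and is up again, and cap, can and tape are within 20 mm and the screwdriver within 25 mm of where they stood (all of step 1 and velocity of joint dial between -0.1 and 0.1 rad/s and value of joint dial_sink below 0.002 m and value of joint start below 0.0015 m and distance of each of cap, can, tape from where it was at the start of the episode below 0.02 m and distance of driver from where it was at the start of the episode below 0.025 m); the robot touches nothing.
It fails at once if the dial is turned past the next position, or back a position (value of joint dial above 1.08 rad or value of joint dial below -0.38 rad).
It fails at once if the dial is pulled up (value of joint dial_sink below -0.003 m).
It fails at once if the start button is pushed before the dial has clicked into the next position (value of joint start above 0.003 m and value of joint dial below 0.55 rad).
It fails at once if a bystander is lifted, knocked over or pushed away (distance of any of cap, can, tape from where it was at the start of the episode above 0.02 m or distance of driver from where it was at the start of the episode above 0.025 m or angle between any of can, cap's own z axis and vertical above 0.5 rad).
It fails at once if the arm or the gripper's body, not the fingers, pushes the charger or its controls (contact force between the arm and charger above 5 N).
It also fails if it takes over 48 s, if anything falls off the work surface, if the arm or the gripper's body presses on something with over 40 N, if the wrist force passes 120 N, or if a joint passes its speed limit or range.

## Working session

There is one attempt and no reset: what is moved stays moved. The work goes in short steps, Python scripts to look and compute and a tool call to move; the robot and the scene stay as the last step left them, time stands still between calls to the robot, and variables do not carry over. Pictures are saved under pics/ and viewed, and the job is handed in when it is done.

Besides the shell and the picture viewer there is one more tool, called after "Call:" by a JSON object that holds its "method" and its "body". carry_out: Moves the arm, as the interface text tells. Its arguments: {"type":"object","properties":{"plan":{"type":"array"},"force":{"type":"number"}},"required":["plan"]}

```bash
mkdir -p pics; cat > h.py <<'E'
from station import r
import numpy as np, cv2
def save(n,p): cv2.imwrite('pics/'+n+'.png',p[:,:,::-1])
def ray_plane(cam,uv,z):
    c=r.camera_params(cam);R,_=cv2.Rodrigues(np.array(c['rvec'],float));t=np.array(c['tvec'],float).ravel();K=np.array(c['mtx'])
    uv=np.atleast_2d(np.array(uv,float))
    d=np.c_[uv,np.ones(len(uv))]@np.linalg.inv(K).T@R
    o=-R.T@t
    return o+d*((z-o[2])/d[:,2:])
def cloud(cam,dep):
    c=r.camera_params(cam);R,_=cv2.Rodrigues(np.array(c['rvec'],float));t=np.array(c['tvec'],float).ravel();K=np.array(c['mtx'])
    v,u=np.mgrid[:dep.shape[0],:dep.shape[1]]
    P=np.stack([u,v,np.ones_like(u)],-1)@np.linalg.inv(K).T*dep[...,None]
    return (P-t)@R
E
python3 - <<'E'
from h import *
o=r.get_obs();print({k:np.round(v,3) for k,v in o.items()})
for n in('top','side'):
    p,d=r.read_camera(n);save(n+'0',p);np.savez('pics/'+n+'0.npz',p=p,d=d)
    print(r.camera_params(n))
print(r.camera_params('wrist'), r.grip_point_offset)
E
```

```text
{'clock': np.float64(0.0), 'q': array([ 1.085,  0.181,  1.608, -0.   ,  1.354, -0.206]), 'joint_vel': array([-0.001, -0.   ,  0.001,  0.   , -0.001, -0.   ]), 'tau': array([ 1.0000e-03, -4.3388e+01, -3.4185e+01,  7.0000e-02,  3.9000e-02,
       -0.0000e+00]), 'position': array([158.527, 552.129, 202.063]), 'tcp_rot': array([ 0.   ,  0.799,  0.602, -0.001]), 'ft_force': array([-1.104,  0.803, -0.172]), 'ft_torque': array([0.04 , 0.048, 0.001]), 'opening': np.float64(88.184)}
{'mtx': array([[539.73582131,   0.        , 271.21839645],
       [  0.        , 539.73582131, 201.8614277 ],
       [  0.        ,   0.        ,   1.        ]]), 'rvec': array([ 2.14756712, -2.10256668,  0.1907389 ]), 'tvec': array([  53.97805237,  604.24408679, 1513.20977611])}
{'mtx': array([[459.7789738 ,   0.        , 279.00944263],
       [  0.        , 459.7789738 , 208.84642998],
       [  0.        ,   0.        ,   1.        ]]), 'rvec': array([ 2.35665184, -0.18821108,  0.06053281]), 'tvec': array([-545.44398279,  182.17665618, 1031.6343541 ])}
{'mtx': array([[325.1922621 ,   0.        , 282.33319651],
       [  0.        , 325.1922621 , 206.80636767],
       [  0.        ,   0.        ,   1.        ]]), 'T_tool_cam': array([[ 9.99999666e-01, -1.63286068e-04,  8.01127499e-04,
        -1.43639732e-01],
       [-8.87918262e-05,  9.52369690e-01,  3.04945840e-01,
        -7.91261996e+01],
       [-8.12762955e-04, -3.04945810e-01,  9.52369357e-01,
        -1.81329254e+02],
       [ 0.00000000e+00,  0.00000000e+00,  0.00000000e+00,
         1.00000000e+00]])} 18.700000000000003
```

View pics/top0.png

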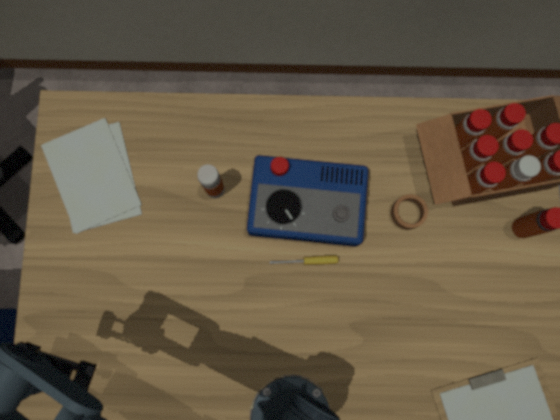

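View pics/side0.png

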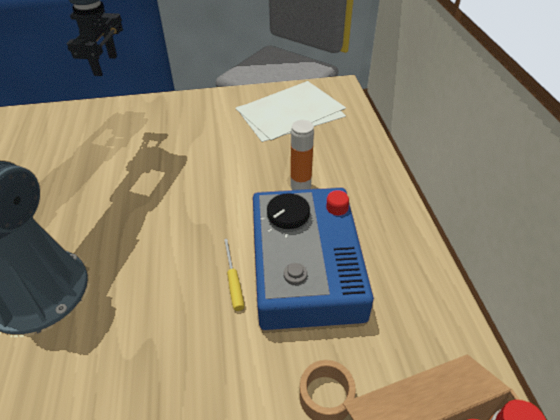

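The top view shows the charger at about (308,200): dial (284,207), button (341,213), cap (280,165), can (210,180), tape (409,212) and driver (305,260). The side view agrees. Next I'll measure positions.

```bash
python3 - <<'E'
from h import *
for n in('top','side'):
    z=np.load(f'pics/{n}0.npz');p,d=z['p'],z['d'];C=cloud(n,d)
    hsv=cv2.cvtColor(p,cv2.COLOR_RGB2HSV)
    X,Y,Z=C[...,0],C[...,1],C[...,2]
    reg=(X>300)&(X<800)&(abs(Y)<300)&(d>0)
    # deck top
    top=reg&(abs(Z-100)<8)
    print(n,'top med z',np.median(Z[top]),top.sum())
    full=(reg&(Z>85)&(Z<170)).astype(np.uint8)
    nn,l,s,c=cv2.connectedComponentsWithStats(full)
    k=1+np.argmax(s[1:,4]);m=l==k
    pts=C[m][:,:2].astype(np.float32)
    print('rect cloud',cv2.minAreaRect(pts))
    # blue contour projected on z=100
    for nm,mask,zz in [('dial',reg&(hsv[...,2]<60)&(Z>120)&(Z<150),133),('red',reg&((hsv[...,0]<8)|(hsv[...,0]>172))&(hsv[...,1]>150)&(Z>110)&(Z<150),134)]:
        ys,xs=np.nonzero(mask)
        if len(xs)==0: print(nm,'none');continue
        nn,l,s,c=cv2.connectedComponentsWithStats(mask.astype(np.uint8));k=1+np.argmax(s[1:,4])
        m=l==k
        print(nm,c[k],s[k,4],'ray',ray_plane(n,c[k],zz).round(1),'cloud',np.median(C[m],0).round(1),cv2.minEnclosingCircle(C[m][:,:2].astype(np.float32)))
    for nm,mask in [('btn',None),]:
        mm=reg&(Z>116)&(Z<130)&(hsv[...,1]<70)&(hsv[...,2]>60)
        nn,l,s,c=cv2.connectedComponentsWithStats(mm.astype(np.uint8))
        for k in np.argsort(-s[1:,4])[:3]+1: print('btn',c[k],s[k,4],np.median(C[l==k],0).round(1))
E
```

```text
top top med z 101.68851671954683 7314
rect cloud ((609.0220336914062, -37.354156494140625), (330.2856750488281, 231.4208526611328), 85.32500457763672)
dial [282.89036545 205.46290144] 903 ray [[579.2  34.  133. ]] cloud [579.7  34.5 134.6] ((579.5000610351562, 33.30194091796875), 48.582374572753906)
red [279.37401575 165.43700787] 254 ray [[692.3  45.8 134. ]] cloud [692.2  46.5 134.8] ((693.3135986328125, 45.63983154296875), 24.61766242980957)
btn [341.02325581 212.13953488] 129 [ 565.7 -128.   122.8]
btn [339.         218.66666667] 3 [ 547.3 -122.5  117.3]
btn [348. 208.] 1 [ 578.8 -147.5  116.8]
side top med z 101.09410312411735 10299
rect cloud ((609.2201538085938, -36.90753173828125), (331.697265625, 230.07437133789062), 85.34095764160156)
dial [288.5523633  209.87395737] 1079 ray [[579.  26. 133.]] cloud [579.9  26.1 133.6] ((579.8661499023438, 32.54844284057617), 48.24421310424805)
red [337.50620347 201.35235732] 403 ray [[691.3  33.2 134. ]] cloud [692.8  35.1 133.4] ((694.7835693359375, 43.656124114990234), 25.143802642822266)
btn [295.40112994 269.31638418] 177 [ 566.3 -129.1  123.2]
btn [310.  211.5] 4 [626.5  21.6 124.3]
btn [349. 204.] 1 [720.2  36.5 117.7]
```

```bash
python3 - <<'E'
from h import *
z=np.load('pics/top0.npz');p=z['p']
cv2.imwrite('pics/topz.png',cv2.resize(p[145:275,190:440,::-1],None,fx=3.2,fy=3.2,interpolation=cv2.INTER_CUBIC))
z=np.load('pics/side0.npz');p=z['p']
cv2.imwrite('pics/sidez.png',cv2.resize(p[180:335,220:380,::-1],None,fx=3.8,fy=3.8,interpolation=cv2.INTER_CUBIC))
E
```

```text
(no output)
```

View pics/topz.png

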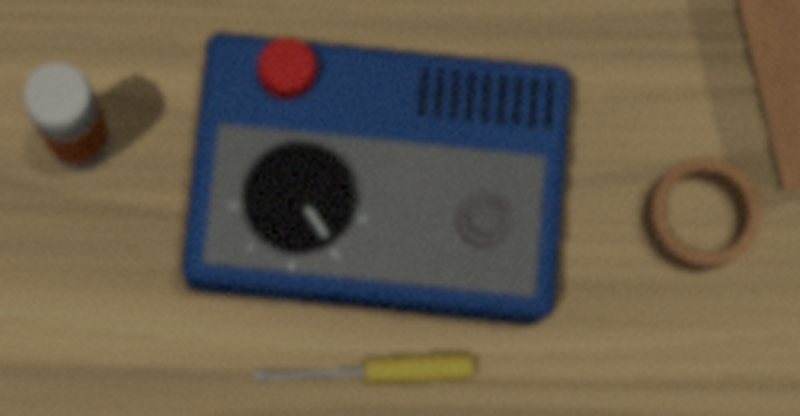

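View pics/sidez.png

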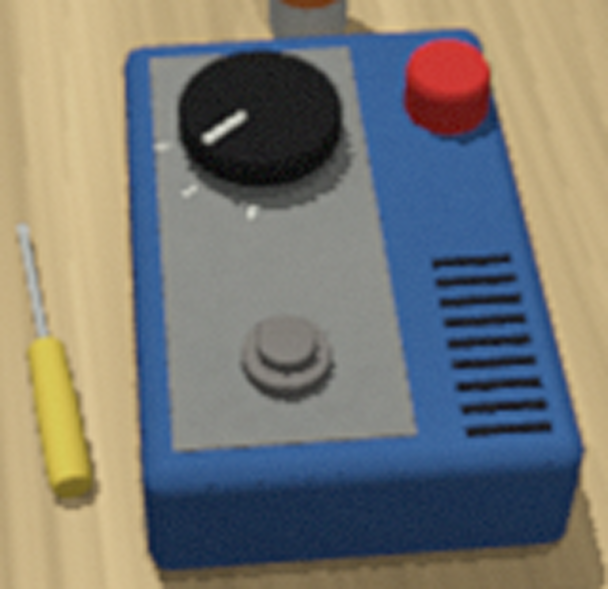

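Measurements agree: charger centre is about (609,-37) with yaw -4.7°, giving dial (579.6,33.3) and button (566.4,-128.8). Both match the direct sightings. The pointer is at the 2nd bar, and clockwise takes it towards the 3rd. I'll press on the dial's near side with shut fingers and the tool's x tangential, first moving there at height.

Call:
{"method": "carry_out", "body": {"plan": [-2.73, 3.7, 0, 0, 0, -2.73, 3.7, 0, 0, 0, -2.73, 3.7, 0, 0, 0, -2.73, 3.7, 0, 0, 0, -2.73, 3.7, 0, 0, 0, -2.73, 3.7, 0, 0, 0, -2.73, 3.7, 0, 0, 0, -2.73, 3.7, 0, 0, 0, -2.73, 3.7, 0, 0, 0, -2.73, 3.7, 0, 0, 0, -2.73, 3.7, 0, 0, 0, -2.73, 3.7, 0, 0, 0, -2.73, 3.7, 0, 0, 0, -2.73, 3.7, 0, 0, 0, 0, 0, 0, 0, 0, 0, 0, 0, 0, 0, 0, 0, 0, 0, 0], "force": 20}}

```text
clock: 2.22
position: [550.4, 43.3, 202.8]
tcp_rot: [-0.0, 0.798, 0.602, -0.0]
ft_force: [0.3, 0.5, 0.2]
opening: 0.4
```

```bash
cat >> h.py <<'E'
from scipy.spatial.transform import Rotation as Ro
def tool():
    o=r.get_obs();w,x,y,z=o['tcp_rot'];return np.array(o['position']),Ro.from_quat([x,y,z,w]).as_matrix(),o
E
python3 - <<'E'
from h import *
p,R,o=tool()
t=np.array([579.6,33.3]);print(p,R[:2,:2].round(3),o['ft_force'].round(2))
dl=R[:,:2].T@(np.r_[t,p[2]]-p);print('dial centre in tool xy',dl)
b=np.r_[566.4,-128.8,p[2]];print('btn in tool',R.T@(b-p))
pic,d=r.read_camera('wrist');save('w1',pic)
pic,d=r.read_camera('side');save('s1',pic)
E
```

```text
[550.36834368  43.33236498 202.80469294] [[ 0.275  0.961]
 [ 0.961 -0.275]] [0.33 0.51 0.18]
dial centre in tool xy [-1.61020469 30.86332849]
btn in tool [-1.61093774e+02  6.27324367e+01 -4.99652615e-02]
```

View pics/w1.png

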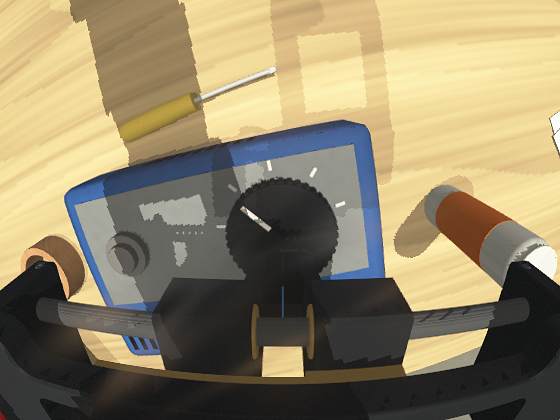

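View pics/s1.png

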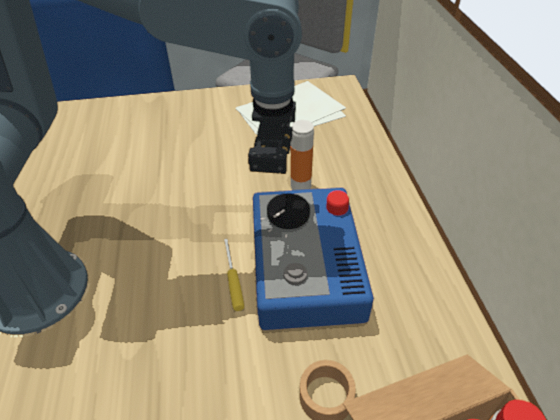

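The wrist view (upside down, top towards the robot) shows the dial at (283,228), its pointer at the second bar, and nothing in the fingers' way. I'll descend to just above the dial.

Call:
{"method": "carry_out", "body": {"plan": [-0.16, 0, 2, 0, 0, 0, 0, 2.5, 0, 0, 0, 0, 1.2, 0, 0, 0, 0, 0.6, 0, 0, 0, 0, 0.3, 0, 0, 0, 0, 0, 0, 0, 0, 0, 0, 0, 0]}}

```text
clock: 3.2
position: [551.1, 40.7, 137.6]
tcp_rot: [0.0, 0.799, 0.602, 0.0]
ft_force: [0.1, -0.4, 0.8]
opening: 0.6
```

Call:
{"method": "carry_out", "body": {"plan": [0, 0, 0.3, 0, 0, 0, 0, 0.3, 0, 0, 0, 0, 0, 0, 0, 0, 0, 0, 0, 0]}}

```text
clock: 3.7
position: [550.6, 40.7, 130.9]
tcp_rot: [-0.0, 0.799, 0.602, -0.0]
ft_force: [-0.2, 0.5, 0.4]
opening: 0.5
```

```bash
python3 - <<'E'
from h import *
p,R,o=tool()
print(p,o['ft_force'].round(2))
print(R[:,:2].T@(np.r_[579.6,33.3,p[2]]-p))
E
```

```text
[550.62277145  40.71876646 130.86176779] [-0.17  0.48  0.43]
[ 0.87308315 29.89908994]
```

Call:
{"method": "carry_out", "body": {"plan": [0, 0, 0.15, 0, 0, 0, 0, 0, 0, 0, 0, 0, 0, 0, 0]}}

```text
clock: 4.08
position: [550.6, 40.8, 129.4]
tcp_rot: [0.0, 0.799, 0.602, -0.0]
ft_force: [-0.8, -0.4, -0.0]
opening: 0.4
```

Call:
{"method": "carry_out", "body": {"plan": [0, 0, 0.15, 0, 0, 0, 0, 0, 0, 0, 0, 0, 0, 0, 0]}}

```text
clock: 4.45
position: [550.6, 40.7, 127.9]
tcp_rot: [-0.0, 0.799, 0.602, -0.0]
ft_force: [-0.3, 0.9, -0.1]
opening: 0.4
```

No force yet at z 127.9, so I'll look.

```bash
python3 - <<'E'
from h import *
p,R,o=tool();print(p,o['ft_force'])
pic,d=r.read_camera('side');cv2.imwrite('pics/s2.png',cv2.resize(pic[100:335,190:390,::-1],None,fx=2.5,fy=2.5,interpolation=cv2.INTER_CUBIC))
pic,d2=r.read_camera('wrist');save('w2',pic)
C=cloud('side',d); 
for v,u in [(205,300),(210,295),(215,300),(205,285)]: print(u,v,C[v,u].round(1))
E
```

```text
[550.64408082  40.72511081 127.90040425] [-0.33651248  0.90446461 -0.07415805]
300 205 [606.5  36.  133.8]
295 210 [592.8  22.4 133.9]
300 215 [600.6   4.7 134.9]
285 205 [573.4  40.3 135. ]
```

View pics/s2.png

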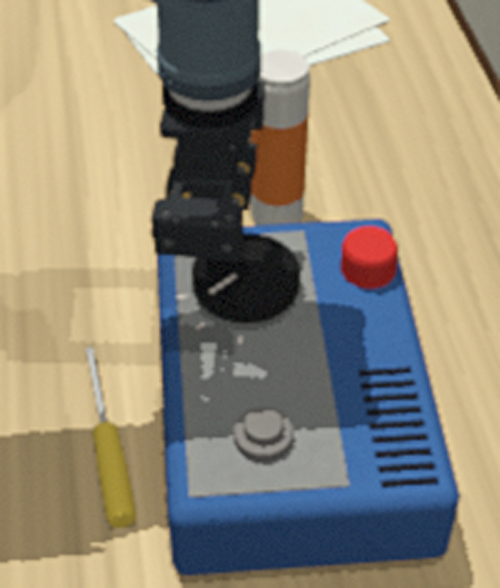

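View pics/w2.png

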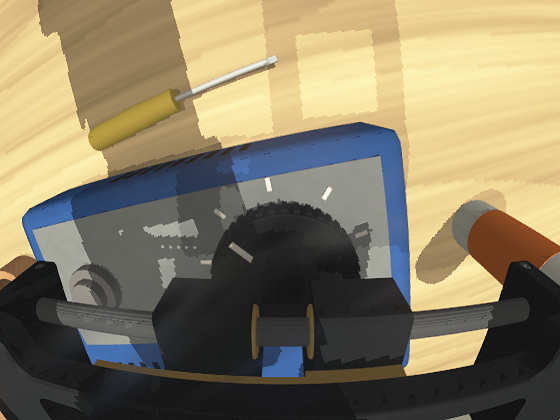

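```bash
python3 - <<'E'
from h import *
p,R,o=tool()
c=r.camera_params('side')
for off in (0,-20,-63):
  q=p+R@[0,0,off]
  uv=cv2.projectPoints(q[None],c['rvec'],c['tvec'],c['mtx'],None)[0].ravel();print(off,uv,'zoom',((uv-[190,100])*2.5).round())
w=r.camera_params('wrist');T=np.array(w['T_tool_cam'])
for off in (0,-20,-63):
  q=(np.linalg.inv(T)@[0,0,off,1])[:3]
  th=np.arctan2(np.hypot(q[0],q[1]),q[2]);f=w['mtx'][0,0];print(off,np.array([w['mtx'][0,2],w['mtx'][1,2]])+f*th*q[:2]/np.hypot(*q[:2]))
pic,d=r.read_camera('wrist');
for v in range(200,380,10): print(v,d[v,283].round(),d[v,230].round(),end=' | ')
pic,d=r.read_camera('side');C=cloud('side',d)
print()
for v in range(150,215,4): print(v,[C[v,u].round(0).tolist() for u in (262,272,282)])
E
```

```text
0 [274.87576553 208.31834369] zoom [212. 271.]
-20 [274.70750896 201.91602207] zoom [212. 255.]
-63 [274.3291758  187.52008746] zoom [211. 219.]
0 [282.31669564 239.83886818]
-20 [282.3445192  254.31975336]
-63 [282.42851844 297.70547661]
200 218.0 217.0 | 210 188.0 220.0 | 220 188.0 223.0 | 230 190.0 196.0 | 240 191.0 193.0 | 250 195.0 194.0 | 260 152.0 196.0 | 270 146.0 198.0 | 280 147.0 86.0 | 290 148.0 82.0 | 300 147.0 78.0 | 310 207.0 73.0 | 320 81.0 70.0 | 330 79.0 69.0 | 340 79.0 70.0 | 350 259.0 72.0 | 360 263.0 73.0 | 370 267.0 74.0 | 
150 [[525.0, 8.0, 321.0], [544.0, 7.0, 319.0], [562.0, 4.0, 318.0]]
154 [[525.0, 8.0, 311.0], [543.0, 3.0, 313.0], [561.0, -3.0, 315.0]]
158 [[524.0, 8.0, 301.0], [543.0, 4.0, 302.0], [562.0, 2.0, 301.0]]
162 [[524.0, 8.0, 291.0], [542.0, -0.0, 296.0], [561.0, 0.0, 293.0]]
166 [[523.0, 7.0, 282.0], [542.0, 2.0, 284.0], [562.0, 2.0, 282.0]]
170 [[523.0, 8.0, 272.0], [542.0, 2.0, 274.0], [561.0, -2.0, 275.0]]
174 [[521.0, -5.0, 272.0], [541.0, -4.0, 269.0], [559.0, -12.0, 273.0]]
178 [[520.0, -17.0, 273.0], [543.0, 13.0, 243.0], [558.0, -22.0, 272.0]]
182 [[519.0, -26.0, 271.0], [537.0, -30.0, 272.0], [556.0, -33.0, 272.0]]
186 [[517.0, -37.0, 271.0], [536.0, -41.0, 271.0], [554.0, -42.0, 270.0]]
190 [[516.0, -45.0, 268.0], [534.0, -52.0, 272.0], [552.0, -56.0, 273.0]]
194 [[516.0, -42.0, 255.0], [534.0, -47.0, 257.0], [553.0, -53.0, 260.0]]
198 [[516.0, -38.0, 240.0], [535.0, -43.0, 243.0], [553.0, -47.0, 243.0]]
202 [[527.0, 92.0, 102.0], [534.0, -43.0, 232.0], [554.0, -46.0, 231.0]]
206 [[526.0, 80.0, 101.0], [545.0, 42.0, 135.0], [566.0, 37.0, 136.0]]
210 [[524.0, 65.0, 103.0], [543.0, 31.0, 134.0], [565.0, 28.0, 133.0]]
214 [[522.0, 55.0, 100.0], [541.0, 19.0, 133.0], [563.0, 14.0, 135.0]]
```

```bash
python3 - <<'E'
from h import *
pic,d=r.read_camera('wrist')
g=np.clip(pic[180:360,180:390].astype(float)*2.5,0,255).astype(np.uint8)
dd=d[180:360,180:390];dc=cv2.applyColorMap(np.clip((dd-60)/(230-60)*255,0,255).astype(np.uint8),cv2.COLORMAP_JET)
im=np.hstack([g[:,:,::-1],dc]);cv2.imwrite('pics/w3.png',cv2.resize(im,None,fx=1.9,fy=3,interpolation=cv2.INTER_NEAREST))
o=r.get_obs();print(o['opening'],o['position'],o['ft_force'])
for v in range(220,310,6): print(v,d[v,243:323:8].round().astype(int))
E
```

```text
0.7898870563156356 [550.67669295  40.73448627 127.93741125] [-0.40059924  0.1172934   0.08405864]
220 [199 189 189 188 188 189 187 189 188 190]
226 [189 189 190 189 190 189 189 190 188 188]
232 [191 190 190 190 190 190 189 190 189 190]
238 [192 191 192 191 191 193 193 192 190 192]
244 [191 193 194 193 194 193 193 192 192 193]
250 [193 194 194 194 194 194 193 157 195 195]
256 [194 195 152 156 156 156 156 153 153 195]
262 [197 148 146 149 150 149 149 153 148 196]
268 [198 140 141 145 144 148 146 145 141 142]
274 [200 136 136 139 138 147 139 139 135 136]
280 [ 87  87 131 133 133 149 135 134 132  86]
286 [ 83  84 127 130 131 147 130 131 128  84]
292 [ 81   0 124 125 125 146 125 124 121  81]
298 [ 79  78 119 121 121 147 121 121 119  79]
304 [ 76  76 114 118 118 205 117 118 115  76]
```

View pics/w3.png

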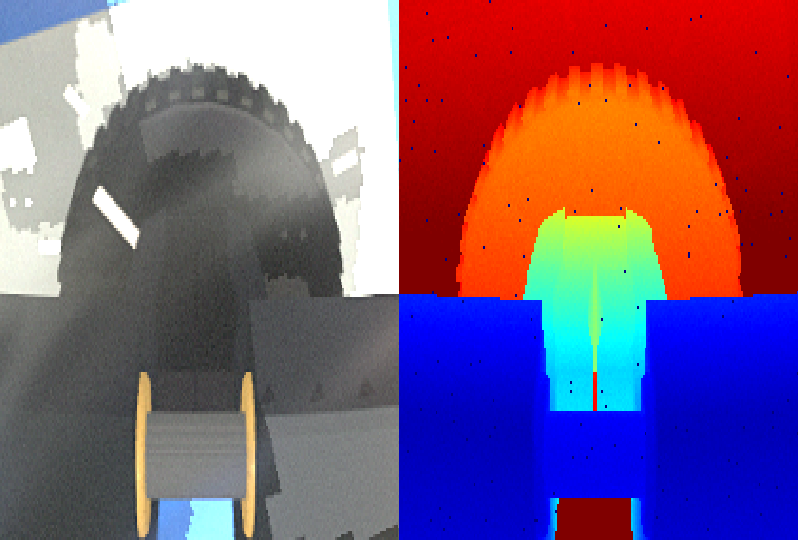

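The wrist depth shows the fingertips ending about 38 mm behind the reported TCP. The gripper body sits about 40 mm further back than stated as well, and the dial is unsunk at z≈133. The side view agrees: nothing is at the TCP pixel. So the true tips are at z≈166, and I'll go down further in careful steps, watching force and depth.

Call:
{"method": "carry_out", "body": {"plan": [0, 0, 0.8, 0, 0, 0, 0, 0.8, 0, 0, 0, 0, 0.6, 0, 0, 0, 0, 0, 0, 0, 0, 0, 0, 0, 0]}}

```text
clock: 5.32
position: [550.7, 40.7, 106.0]
tcp_rot: [0.0, 0.799, 0.602, 0.0]
ft_force: [1.1, 0.5, 0.0]
opening: 0.3
```

```bash
cat > look.py <<'E'
from h import *
import sys
p,R,o=tool();print(p.round(1),o['ft_force'].round(2),R[:2,0].round(3),o['opening'])
pic,d=r.read_camera('wrist');save('w_'+sys.argv[1],pic)
w=r.camera_params('wrist');T=np.array(w['T_tool_cam']);K=w['mtx']
v,u=np.mgrid[:420,:560];dx,dy=u-K[0,2],v-K[1,2];rr=np.hypot(dx,dy)+1e-9;th=rr/K[0,0]
t=np.tan(np.minimum(th,1.4));P=np.stack([t*dx/rr,t*dy/rr,np.ones_like(t)],-1)*d[...,None]
Q=P@T[:3,:3].T+T[:3,3]
W=Q@R.T+p
# finger: column 283 strip
m=(abs(Q[...,0])<25)&(Q[...,1]>-25)&(Q[...,1]<15)&(Q[...,2]>-70)&(d>0)&(Q[...,2]<-15)&(W[...,2]>100)
f=Q[m]; 
if len(f): print('lowest finger tool z',np.percentile(f[:,2],[95,99,100]).round(1),'x range',f[:,0].min().round(1),f[:,0].max().round(1), 'tipY',np.median(f[f[:,2]>np.percentile(f[:,2],90)],0).round(1))
rd=np.hypot(W[...,0]-579.6,W[...,1]-33.3);m=(rd<40)&(W[...,2]>115)&(W[...,2]<145)
print('dial z',np.median(W[m][:,2]).round(1),m.sum())
np.savez('pics/w_'+sys.argv[1]+'.npz',pic=pic,W=W,Q=Q,d=d)
E
python3 look.py a
```

```text
[550.7  40.7 106. ] [1.11 0.5  0.03] [0.276 0.961] 0.2914149697241285
lowest finger tool z [-20.6 -16.4 -15.1] x range -25.0 25.0 tipY [ -0.2 -18.  -20.6]
dial z 132.6 2125
```

```bash
python3 - <<'E'
from h import *
pic,d=r.read_camera('side');cv2.imwrite('pics/s4.png',np.clip(cv2.resize(pic[130:270,230:350,::-1],None,fx=4.2,fy=4.2,interpolation=cv2.INTER_CUBIC)*2.,0,255))
E
```

```text
[ WARN:0@1.281] global loadsave.cpp:1063 imwrite_ Unsupported depth image for selected encoder is fallbacked to CV_8U.
```

View pics/s4.png

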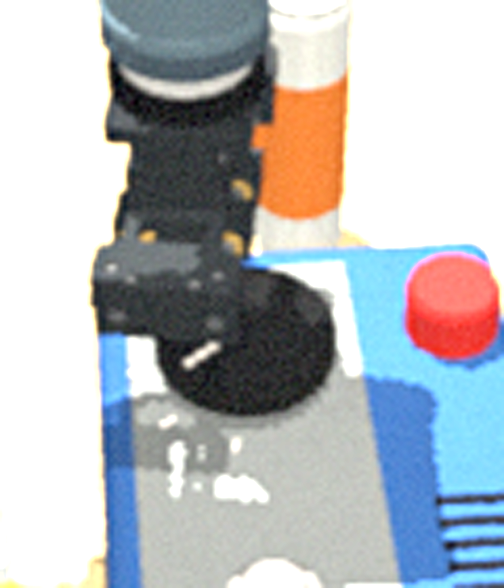

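View pics/w_a.png

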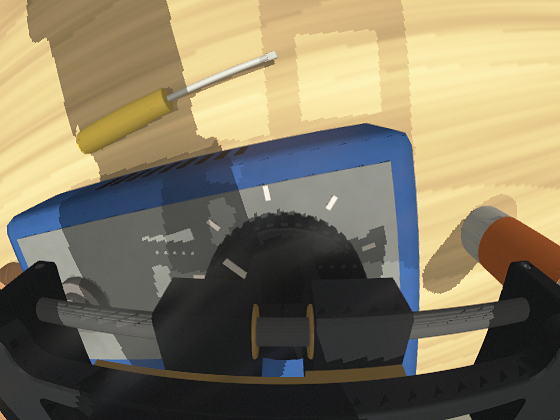

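Tips are now at about z 144 and the dial at 132.6. Continuing down towards contact.

Call:
{"method": "carry_out", "body": {"plan": [0, 0, 0.5, 0, 0, 0, 0, 0.4, 0, 0, 0, 0, 0.1, 0, 0, 0, 0, 0, 0, 0, 0, 0, 0, 0, 0]}}

```text
clock: 6.05
position: [550.6, 40.7, 96.1]
tcp_rot: [0.0, 0.799, 0.602, -0.0]
ft_force: [-1.6, -0.5, 2.1]
opening: 0.9
```

Call:
{"method": "carry_out", "body": {"plan": [0, 0, 0.2, 0, 0, 0, 0, 0, 0, 0, 0, 0, 0, 0, 0]}}

```text
clock: 6.42
position: [550.7, 40.7, 94.1]
tcp_rot: [0.0, 0.799, 0.602, 0.0]
ft_force: [-2.4, 1.2, 5.0]
opening: 0.6
```

Call:
{"method": "carry_out", "body": {"plan": [0, 0, 0.2, 0, 0, 0, 0, 0, 0, 0, 0, 0, 0, 0, 0]}}

```text
clock: 6.8
position: [550.7, 40.7, 92.3]
tcp_rot: [0.0, 0.799, 0.602, -0.0]
ft_force: [-4.4, 0.8, 6.7]
opening: 0.4
```

```bash
python3 look.py b
```

```text
[550.7  40.7  92.3] [-4.41  0.79  6.65] [0.276 0.961] 0.3879485508449174
lowest finger tool z [-20.8 -16.5 -15. ] x range -25.0 25.0 tipY [  0.3 -17.9 -20.8]
dial z 127.6 2211
```

Contact found: the dial has sunk 5 mm (127.6) at 6.7 N, as expected. There is an odd radial force of -4.4 N, so I'll relieve it slightly and press a touch deeper.

Call:
{"method": "carry_out", "body": {"plan": [0, -0.05, 0.05, 0, 0, 0, 0, 0, 0, 0, 0, 0, 0, 0, 0]}}

```text
clock: 7.22
position: [550.6, 40.8, 92.0]
tcp_rot: [0.0, 0.799, 0.602, 0.0]
ft_force: [-2.5, -0.0, 7.5]
opening: 0.3
```

```bash
python3 look.py c; python3 - <<'E'
from h import *
p,R,o=tool();print(R[:,:2].T@(np.r_[579.6,33.3,p[2]]-p),o['ft_torque'].round(3))
E
```

```text
[550.6  40.8  92. ] [-2.5  -0.01  7.52] [0.276 0.961] 0.2514304750313946
lowest finger tool z [-20.8 -16.5 -15. ] x range -25.0 25.0 tipY [  0.3 -17.9 -20.8]
dial z 127.4 2200
[ 0.83566022 29.85720386] [-0.079  0.352 -0.065]
```

Call:
{"method": "carry_out", "body": {"plan": [0.149, 0.003, 0, 0.05, 0, 0.149, 0.003, 0, 0.05, 0, 0.149, 0.003, 0, 0.05, 0, 0.149, 0.003, 0, 0.05, 0, 0, 0, 0, 0, 0]}}

```text
clock: 7.9
position: [552.5, 46.2, 91.9]
tcp_rot: [0.0, 0.855, 0.519, -0.0]
ft_force: [-3.9, -1.0, 7.5]
opening: 0.5
```

```bash
python3 look.py d;cat > ptr.py <<'E'
from h import *
import sys
p,R,o=tool();print('centre in tool',(R[:,:2].T@(np.r_[579.6,33.3,p[2]]-p)).round(2),o['ft_torque'].round(3))
for n in sys.argv[1:]:
    z=np.load('pics/w_'+n+'.npz');W,pic=z['W'],z['pic']
    rd=np.hypot(W[...,0]-579.6,W[...,1]-33.3)
    m=(rd<40)&(W[...,2]>118)&(W[...,2]<145)&(pic.min(-1)>150)
    q=W[m];
    if len(q)<5: print(n,'few',len(q));continue
    c=q[:,:2].mean(0);_,_,V=np.linalg.svd(q[:,:2]-c);print(n,len(q),c.round(1),'ang',np.degrees(np.arctan2(c[1]-33.3,c[0]-579.6)).round(1),'line',np.degrees(np.arctan2(V[0,1],V[0,0])).round(1))
E
python3 ptr.py a b c d
```

```text
[552.5  46.2  91.9] [-3.89 -0.95  7.47] [0.462 0.887] 0.4726827050296003
lowest finger tool z [-21.  -16.6 -15. ] x range -25.0 25.0 tipY [  0.4 -17.9 -20.9]
dial z 127.2 2192
centre in tool [ 1.11 30.06] [-0.148  0.59  -0.072]
a few 0
b few 0
c few 0
d few 0
```

View pics/w_d.png

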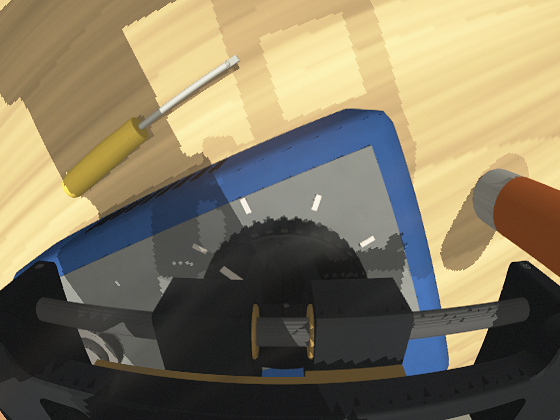

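```bash
sed -i 's/pic.min(-1)>150/pic.min(-1)>85/' ptr.py; python3 ptr.py a b c d
```

```text
centre in tool [ 1.11 30.06] [-0.148  0.59  -0.072]
a 127 [549.9  15.4] ang -148.9 line 33.4
b 84 [548.3  14.6] ang -149.2 line 46.5
c 80 [548.3  14.7] ang -149.3 line 49.0
d 81 [545.1  21.2] ang -160.7 line 35.8
```

The pointer moved clockwise by 11.4° (0.20 rad), matching the finger with no slip. Before continuing I'll check the can's clearance from the swinging gripper body.

```bash
python3 - <<'E'
from h import *
z=np.load('pics/w_d.npz');W,pic=z['W'],z['pic']
h=cv2.cvtColor(pic,cv2.COLOR_RGB2HSV)
m=(h[...,0]<14)&(h[...,1]>170)&(W[...,2]>60)&(W[...,2]<205)
q=W[m];print(len(q),q.mean(0).round(),q.min(0).round(),q.max(0).round())
z=np.load('pics/top0.npz');print(ray_plane('top',[[208,172]],200).round())
z=np.load('pics/side0.npz');C=cloud('side',z['d']);print(C[128:150:5,302].round())
E
```

```text
3666 [632. 219.  94.] [617. 208.  60.] [662. 257. 132.]
[[654. 236. 200.]]
[[646. 227. 202.]
 [644. 216. 196.]
 [644. 212. 183.]
 [644. 212. 168.]
 [644. 210. 154.]]
```

The can is at (646,236), more than 60 mm clear. Continuing the turn to about 0.6.

Call:
{"method": "carry_out", "body": {"plan": [0.149, 0.003, 0, 0.05, 0, 0.149, 0.003, 0, 0.05, 0, 0.149, 0.003, 0, 0.05, 0, 0.149, 0.003, 0, 0.05, 0, 0.149, 0.003, 0, 0.05, 0, 0.149, 0.003, 0, 0.05, 0, 0, 0, 0, 0, 0]}}

```text
clock: 8.82
position: [558.3, 54.2, 92.1]
tcp_rot: [-0.0, 0.923, 0.385, 0.001]
ft_force: [-2.1, 1.7, 6.7]
opening: 0.4
```

```bash
python3 look.py e;python3 ptr.py e
```

```text
[558.3  54.2  92.1] [-2.15  1.68  6.66] [0.703 0.711] 0.4349041813316419
lowest finger tool z [-21.  -16.8 -15.1] x range -25.0 25.0 tipY [ -0.1 -18.2 -21. ]
dial z 127.4 2216
centre in tool [ 0.18 29.8 ] [ 0.313  0.215 -0.051]
e 107 [543.7  33.5] ang 179.6 line 8.8
```

View pics/w_e.png

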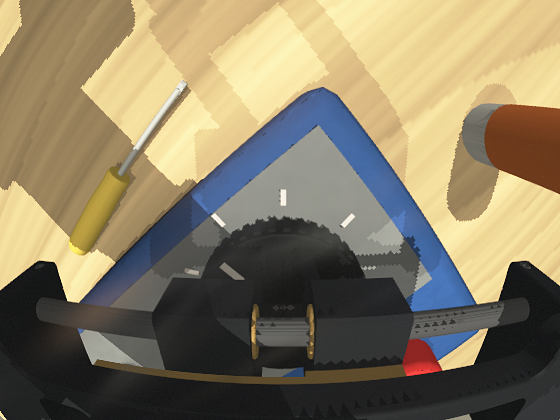

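The dial has turned about 0.53 rad, past the summit. One more small step, then I'll lift straight off.

Call:
{"method": "carry_out", "body": {"plan": [0.149, 0.003, 0, 0.05, 0, 0.149, 0.003, 0, 0.05, 0, 0, 0, 0, 0, 0, 0, 0, -0.3, 0, 0, 0, 0, -0.4, 0, 0, 0, 0, -0.6, 0, 0, 0, 0, -1.5, 0, 0, 0, 0, -2, 0, 0, 0, 0, 0, 0, 0, 0, 0, 0, 0, 0]}}

```text
clock: 10.12
position: [559.5, 55.6, 139.2]
tcp_rot: [-0.0, 0.941, 0.339, -0.0]
ft_force: [-0.3, -1.0, 0.0]
opening: 0.2
```

```bash
python3 look.py f;python3 ptr.py f; python3 - <<'E'
from h import *
p,R,o=tool();print('btn in tool',R.T@(np.r_[566.4,-128.8,p[2]]-p))
E
```

```text
[559.5  55.6 139.2] [-0.34 -1.02  0.  ] [0.771 0.637] 0.2284181032401889
lowest finger tool z [-38.4 -35.8 -34.5] x range -15.6 15.9 tipY [  0.4  -9.  -38.4]
dial z 132.5 3847
centre in tool [ 1.43 30.24] [-0.011 -0.043 -0.024]
f 132 [546.8  36.7] ang 174.1 line -2.5
btn in tool [-1.12041982e+02  1.46751397e+02 -2.60890015e-02]
```

View pics/w_f.png

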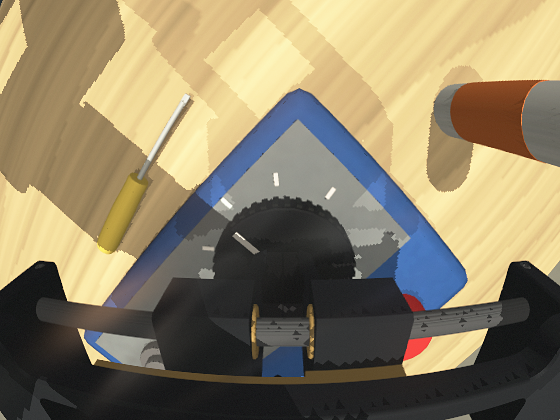

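The lifted dial is back at 132.5 mm and the pointer at 174°, with the third bar expected at 175.3° (start was -149°), so exactly one click. Now over to the button at height.

Call:
{"method": "carry_out", "body": {"plan": [-2.8, 3.67, 0, 0, 0, -2.8, 3.67, 0, 0, 0, -2.8, 3.67, 0, 0, 0, -2.8, 3.67, 0, 0, 0, 0, 0, 0, 0, 0, 0, 0, 0, 0, 0]}}

```text
clock: 10.92
position: [566.4, -128.3, 138.5]
tcp_rot: [-0.001, 0.941, 0.338, -0.001]
ft_force: [-0.3, 0.5, -1.1]
opening: 0.5
```

```bash
python3 look.py g;python3 - <<'E'
from h import *
p,R,o=tool();print('btn in tool',R.T@(np.r_[566.4,-128.8,p[2]]-p))
for n in('side','top'):
    pic,d=r.read_camera(n);C=cloud(n,d)
    rd=np.hypot(C[...,0]-579.6,C[...,1]-33.3);m=(rd<42)&(C[...,2]>115)
    q=C[m];print(n,'dial z',np.median(q[:,2]).round(1),m.sum())
    m&=(pic.min(-1)>100);q=C[m][:,:2]
    if len(q)>4:
        c=q.mean(0);print(n,'ptr',len(q),c.round(1),np.degrees(np.arctan2(c[1]-33.3,c[0]-579.6)).round(1))
    if n=='side': cv2.imwrite('pics/s5.png',cv2.resize(pic[100:335,190:390,::-1],None,fx=2.5,fy=2.5,interpolation=cv2.INTER_CUBIC))
E
```

```text
[ 566.4 -128.3  138.5] [-0.28  0.51 -1.05] [0.771 0.637] 0.45604602030071967
lowest finger tool z [-38.4 -35.9 -34.6] x range -15.7 15.8 tipY [ -0.1  -9.1 -38.4]
dial z 132.7 9823
btn in tool [-0.7328756   0.72861085 -0.00086054]
side dial z 134.0 40
side ptr 12 [542.6  36.6] 174.9
top dial z 134.5 717
top ptr 8 [550.5  36.1] 174.6
```

View pics/s5.png

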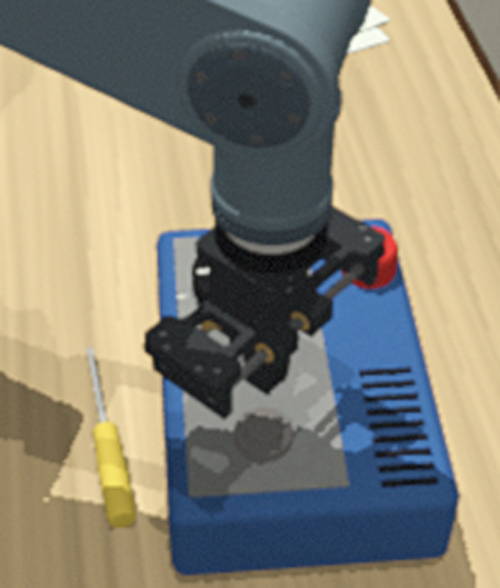

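View pics/w_g.png

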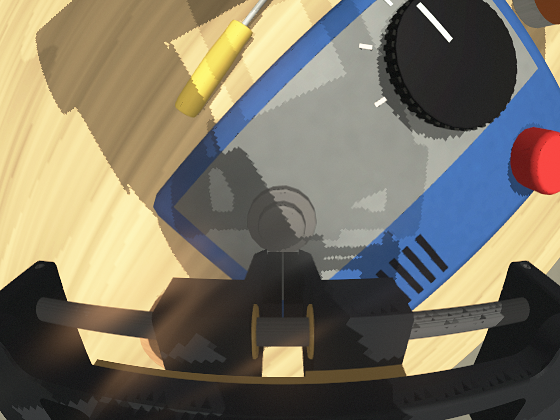

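Wrist, side and top views all give the pointer at 174–175° (third bar). The wrist view shows the button at (281,220), right ahead of the closed tips. Descending to just above it.

Call:
{"method": "carry_out", "body": {"plan": [-0.07, 0.07, 1.5, 0, 0, 0, 0, 1.5, 0, 0, 0, 0, 1.0, 0, 0, 0, 0, 0.5, 0, 0, 0, 0, 0.3, 0, 0, 0, 0, 0, 0, 0, 0, 0, 0, 0, 0]}}

```text
clock: 11.95
position: [567.2, -130.0, 91.9]
tcp_rot: [0.0, 0.941, 0.339, 0.0]
ft_force: [-0.9, 0.2, 0.1]
opening: 0.6
```

Call:
{"method": "carry_out", "body": {"plan": [0, 0, 0.2, 0, 0, 0, 0, 0.2, 0, 0, 0, 0, 0, 0, 0, 0, 0, 0, 0, 0]}}

```text
clock: 12.45
position: [567.0, -129.9, 87.6]
tcp_rot: [0.0, 0.941, 0.339, 0.0]
ft_force: [-0.4, 0.4, 0.8]
opening: 0.4
```

Call:
{"method": "carry_out", "body": {"plan": [0, 0, 0.2, 0, 0, 0, 0, 0.2, 0, 0, 0, 0, 0, 0, 0, 0, 0, 0, 0, 0]}}

```text
clock: 12.95
position: [567.0, -129.9, 83.6]
tcp_rot: [0.0, 0.941, 0.339, 0.0]
ft_force: [-0.5, 0.2, 3.8]
opening: 0.3
```

Call:
{"method": "carry_out", "body": {"plan": [0, 0, 0.1, 0, 0, 0, 0, 0.05, 0, 0, 0, 0, 0, 0, 0, 0, 0, 0, 0, 0]}}

```text
clock: 13.45
position: [567.0, -129.9, 82.0]
tcp_rot: [0.0, 0.941, 0.339, 0.0]
ft_force: [0.2, -0.6, 4.9]
opening: 0.7
```

Call:
{"method": "carry_out", "body": {"plan": [0, 0, 0.05, 0, 0, 0, 0, 0.04, 0, 0, 0, 0, 0, 0, 0, 0, 0, 0, 0, 0]}}

```text
clock: 13.95
position: [567.1, -129.9, 81.6]
tcp_rot: [0.0, 0.941, 0.339, 0.0]
ft_force: [-1.5, 0.3, 8.6]
opening: 0.4
```

Force rises steeply at 81.6 (8.6 N, above the 5 N spring), so the button is on its stop, fully down. Lifting off and retreating.

Call:
{"method": "carry_out", "body": {"plan": [0, 0, -0.3, 0, 0, 0, 0, -0.5, 0, 0, 0, 0, -1, 0, 0, 0, 0, -2, 0, 0, 0, 0, -3, 0, 0, 0, 0, -4, 0, 0, 0, 0, -4, 0, 0, 0, 0, -3, 0, 0, 0, 0, 0, 0, 0, 0, 0, 0, 0, 0]}}

```text
clock: 15.2
position: [566.2, -129.5, 257.7]
tcp_rot: [-0.001, 0.941, 0.339, -0.001]
ft_force: [-0.1, 0.7, -0.1]
opening: 0.7
```

```bash
python3 look.py h;python3 - <<'E'
from h import *
z=np.load('pics/w_h.npz');W=z['W']
m=np.hypot(W[...,0]-566.4,W[...,1]+128.8)<11;print('btn z',np.median(W[m&(W[...,2]<150)][:,2]))
for n in('side','top'):
    a=np.load(f'pics/{n}0.npz')
    pic,d=r.read_camera(n);C=cloud(n,d);save(n+'9',pic)
    rd=np.hypot(C[...,0]-579.6,C[...,1]-33.3);m=(rd<42)&(C[...,2]>115)&(C[...,2]<145)
    print(n,'dial z',np.median(C[m][:,2]).round(1),m.sum())
    m&=(pic.min(-1)>100);q=C[m][:,:2]
    if len(q)>4:
        c=q.mean(0);print(n,'ptr',len(q),c.round(1),np.degrees(np.arctan2(c[1]-33.3,c[0]-579.6)).round(1))
    for k,(p0) in {'old':a['p'],'new':pic}.items():
        h=cv2.cvtColor(p0,cv2.COLOR_RGB2HSV)
        Cc=cloud(n,a['d']) if k=='old' else C
        red=((h[...,0]<8)|(h[...,0]>172))&(h[...,1]>150)&(Cc[...,2]>105)&(Cc[...,2]<150)&(np.hypot(Cc[...,0]-692,Cc[...,1]-45)<60)
        yel=(h[...,0]>22)&(h[...,0]<32)&(h[...,1]>170)&(Cc[...,0]<540)&(Cc[...,0]>350)&(abs(Cc[...,1])<300)
        print(n,k,'cap',np.median(Cc[red],0).round(1),red.sum(),'drv',np.median(Cc[yel],0).round(1),yel.sum())
E
```

```text
[ 566.2 -129.5  257.7] [-0.14  0.66 -0.09] [0.771 0.637] 0.696149122377667
lowest finger tool z [-38.4 -35.8 -34.6] x range -15.5 15.8 tipY [  0.1  -9.  -38.3]
dial z 132.7 4757
btn z 122.37285565091005
side dial z 133.8 247
side old cap [692.6  34.  133. ] 432 drv [ 448.1 -128.5   19.2] 46
side new cap [692.2  34.3 132.8] 425 drv [ 445.2 -127.6   17.5] 30
top dial z 134.7 719
top ptr 8 [550.7  36.1] 174.6
top old cap [692.2  46.6 134.8] 255 drv [nan nan nan] 0
top new cap [692.1  46.7 134.7] 261 drv [nan nan nan] 0
  return _methods._mean(a, axis=axis, dtype=dtype,
  ret = um.true_divide(
```

View pics/w_h.png

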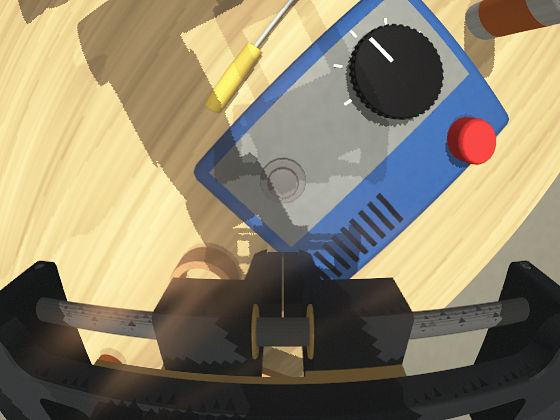

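View pics/side9.png

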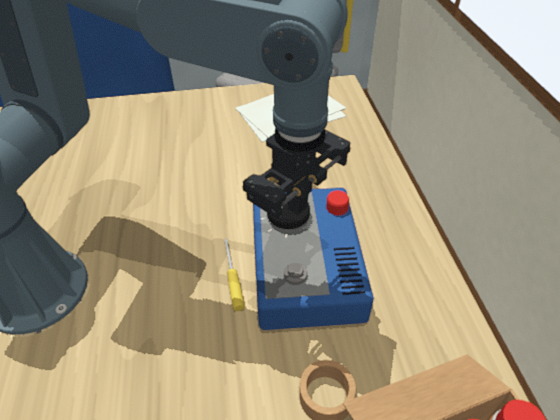

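The wrist view shows the dial pointer at the third bar (372,40) and the button up (283,181, z 122.4). The side view shows the cap (338,201), driver (234,275) and tape (328,388) where they were. Handing in.

```bash
python3 - <<'E'
from h import *
r.job_done();print(r.get_obs()['clock'])
E
```

```text
the job is handed in; nothing more can be done
the job is handed in; nothing more can be done
```

I turned the dial one click clockwise by friction, then pushed the start button fully down and let it come back up. The job was handed in after about 15 s of robot time; no verdict is reported.

- **Dial:** I pressed it about 5 mm (7 N), 30 mm from its axis, with the shut fingertips, and swept about 0.6 rad before lifting off. The pointer then read 174–175° in three camera views, against 175.3° expected for the third position and about -149° at the start. The top camera read the same after the button push. The dial came back up to 132.7 mm.
- **Button:** I pressed until the force rose steeply to 8.6 N, above the 5 N it needs, so it was on its stop. After release its top was back at 122.4 mm (123 nominal).
- **Bystanders:** The measured cap shift is under 1 mm and the driver's about 3 mm, which is about the measurement noise. I checked the tape and can only by eye: the tape was where it had been and the can was standing.

**Disagreements:**
- **Fingertip position:** The real fingertips ended about 35–38 mm behind the stated TCP. I noticed when there was no force at the expected height, confirmed it with the wrist depth and side views, and worked from that.
- **Sideways force:** There was a 2–4 N sideways force while pressing the dial that I did not fully explain. I measured no slip up to about 0.2 rad. At the next check the pointer (0.55 rad) still matched the finger's 0.5 rad sweep.

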